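Clip a pH electrode and hold the reading lens in focus over its bulb

ROBOT

A 6-joint arm with a two-finger parallel gripper is mounted at the origin on the work surface. World frame = base frame: x ahead of the robot, y to its left, z up, the work surface at z = 0. Lengths are in m, angles in rad, forces in N, time in s.
With the tool pointing down it reaches from about 0.35 to 0.975 m from the base axis. Payload 7.1 kg.
Tool frame: the origin (TCP) lies midway between the tips of the shut fingers; the grasp point (between the pads) lies 19 mm behind it; z points along the fingers, y is the direction in which the jaws open and shut (so a half turn about z gives the same grasp; the last joint's range is limited). The gripper opens to 88 mm and grips with 3 to 60 N. Pads are 20 mm wide; open, the fingers measure 115 mm over their backs; the gripper's body (75 mm by 178 mm) begins 61 mm behind the grasp point.
Start: joints at [1.172, 0.423, 1.63, -0, 1.089, -0.019], TCP at [0.232, 0.58, 0.223] pointing down, gripper open.
Joint ranges: [-3, 3], [-0.9, 2.11], [0.09, 2.58], [-1.31, 4.45], [0.11, 2.69], [-2.54, 2.54]. Speed limits (rad/s): [2.39, 2.39, 3.01, 3.14, 3.14, 3.14].

INTERFACE

Orientations are given as a 3x3 rotation matrix whose columns are the frame's x, y, z axes.
In Python, from workcell import monitor, camera, job, silhouettes gives the robot as it stands.
- The arm moves only by the tool servo_tool, never from a script. Its argument "targets" is text: rows parted by semicolons, each of 5 numbers parted by spaces: the opening, from 0 (shut) to 1 (fully open), then the shift along the tool's x, y, z in cm, then the turn about the tool's z in degrees. A call has 1 to 5 rows; each row is the pose to reach, as a shift and turn from the pose measured when the call began, along the tool's axes at that moment; what a row does not reach only later rows make up. A row lasts 1/10 s, in which the tool goes at most 50 mm and 8.59 degrees, less where a joint would pass 70% of its speed; a pose out of reach is approached as far as the arm can. A call with a gripper value outside its range is refused whole. The fingers move at their own pace and stop on an object; "newtons" is the grip in N (left out, the last holds). Time passes only in rows, so rows that repeat a pose let the fingers close. It gives the time, the measured TCP pose, the force and the opening at its end, in the units of the state.
- monitor.sense(): the state, without advancing time (a new reading comes with each control period).
- camera(name): name is "side" or "top"; returns a dict with "img" (384x512x3 uint8, blue, green, red), "fx", "fy", "cx", "cy" (pixels), "rvec" (rotation vector, rad) and "tvec" (3), from world to camera coordinates, as OpenCV has them. Camera axes: x right, y down, z forward; pixel columns grow to the right and rows downward; lengths in m; the calibration is good to about 2 mm. A picture is of the moment at which its call begins. There is no depth.
- job.finish_job(): hands the job in, once; it reports no verdict.
Trained networks look in a picture, given as the dict that the camera call returned (one of the last four; its "shot" number tells which), for a name from the list of things; names that differ only in an ending like _2 or _b are one class to them, and where a whole thing is asked for, a point or a joint stands for the part that bears it (a point fixed in the world has none). Each returns a list of dicts, best first, with "p" (0 to 1); they miss things now and then, are a little off and sometimes report something else, mostly with a low value. They report only what shows in the picture. A call takes as long as a camera call. They do not tell look-alikes from the thing itself.
- silhouettes(picture, query): "region" (384x512 bool, what is visible of it) and "location" ([column, row] in pixels, amid what is visible of it).
The state is a dict: "time_s": time; "joint_positions": joint angles; "qvel": joint speeds; "tau": joint torques, N m; "ee_pos": TCP position; "eef_rot": TCP orientation; "ft_force": force on the tool from outside, world axes, zero at the start; "moment": the same for the moment, N m; "opening": opening from 0.0 (shut) to 1.0 (fully open).
Only numpy, scipy, OpenCV 4.12 (cv2) and the standard library are available. Lean on these libraries where they do the work, as an engineer would, in place of code of your own. Each camera call takes 0.05 s, during which the arm holds its last target. There are 200 camera calls.

TASK

The pH electrode's glass bulb is to be inspected for scratches: lay the electrode over the clip stand's two forks, bulb towards the post and black cap just outside the fork nearer the robot, press it straight down past the sprung jaw until it is fully home and the jaw has snapped shut over it, and let go of it. Then take the reading lens by its handle and hold it level and still, centred over the glass bulb with the lens at the height of the red ring on the post, touching neither the stand nor the electrode with it. Finish while holding the lens there; leave the ring and all the other things where they are.

Things in the scene. Friction and masses are not known exactly. Their poses are not given: they have to be found in the camera images.
- electrode_mid (a point): pH electrode in a groove of the light-blue rack, axis level, 36 mm up, bulb pointing roughly away from the robot; 45 g. Point on the axis of its glass shaft, where to grip: shaft 12 mm thick, bare for 36 mm either way in rack and stand. x runs along the axis to the bulb (64 mm ahead); the black cap, 17 mm thick with a blue collar, begins 55 mm behind and ends 99 mm behind. It may be rolled about x.
- electrode_bulb (a point): centre of the electrode's glass bulb, 64 mm along x from electrode_mid, 11.6 mm thick, at the end away from the black cap
- rack: fixed light-blue plastic rack, 150 x 110 mm, left or right of the clip stand; origin at the centre of its underside. Two grooves along its x at y = +25 and -25 mm; cross walls 10 mm thick at x = +41 and -41 mm, 40 mm high, groove floors 30 mm up; a 6 mm floor plate below.
- stand_seat (a point): clip stand: where electrode_mid lies once seated, a point in mid-air between the two fork clips, 80 mm above the bench; z up, x level to the steel post, away from the robot. Aluminium forks, 10 mm thick, at x = +41 and -41 mm: channels 14 mm wide along x, floor at z = -6 mm, flared lips up to z = +22 mm. The electrode is pressed straight down into both. Its cap then begins 9 mm outside the near fork.
- stand: the fixed clip stand; origin on the bench under stand_seat, same axes. White base plate 12 mm thick, x from -55 to +160 mm, 130 mm wide. Steel post 10 mm thick, 252 mm tall, at x = +125 mm, with a 30 mm boss up to 59 mm high. From it a 10 mm steel arm runs along x, 42 mm above the bench, to x = -50 mm and carries the forks (their bosses reach 50 mm up).
- jaw (a joint): blue sprung jaw, the +y side of the fork nearer the post; its top is 24 mm above stand_seat. 0 = shut, grows as it swings out (rad, to 0.5). Its white nylon nose narrows the channel to 9.5 mm at 8 mm above the seat: the 12 mm shaft pushes it out about 0.06 rad and it snaps back to 0 over the seated shaft. Passing it takes about 6 to 12 N of downward push.
- focus_ring (a point): centre of the red rubber ring, 20 mm wide, on the stand's post (125 mm from stand_seat along its x), 140 to 170 mm above the bench. Its height is that at which the centre of the lens is to be held. It slides if knocked.
- lens_centre (a point): centre of the reading lens: a round lens in a dark rim 62 mm wide, 10 mm thick; z is the lens's axis (up), the handle points along -x. It lies level on the lab book, centre 29 mm above the bench, the handle sticking out past the book's edge nearest the robot.
- loupe_grip (a point): where to grip the reading lens: in its black handle, 80 mm along -x from lens_centre, 29 mm above the bench at the start, clear of the book. Same axes. The handle is 15 mm wide, 17 mm high and runs from 45 to 125 mm from the lens centre; a thin brass neck joins it to the rim. Lens and handle 110 g, centre of mass about 20 mm from the lens centre.
- notebook: fixed dark blue lab book with a red band, 176 x 125 mm, 24 mm thick, lying flat left or right of the clip stand, a short edge to the robot; origin at the centre of its underside
- flask_mid (a point): 100 ml glass volumetric flask with stopper, 64 mm wide and 172 mm high, beyond the clip stand; point half-way up. A bystander.
- beaker_mid (a point): empty glass beaker, 68 mm wide, 85 mm high, beyond the clip stand; point half-way up. A bystander.
- jar1_mid (a point): cream sample jar with white cap, 52 mm wide, 85 mm high, on the left beyond the working area; point half-way up. A bystander.
- jar2_mid (a point): a second such jar, on the right beyond the working area. A bystander.
- vial_mid (a point): small storage vial with blue cap, 28 mm wide, 48 mm high, on the robot's side of the clip stand; point half-way up. A bystander.
- amber_mid (a point): amber reagent bottle, 70 mm wide, 140 mm high, on the left; point half-way up. A bystander.
- filler_mid (a point): red pipette-filler bulb standing on its round end, 56 mm wide, 85 mm high, on the right; point 30 mm up. A bystander.
- retriever_mid (a point): white plastic stirring-bar retriever rod, 8 mm thick, 190 mm long, with a green end, lying in the other groove of the rack; point at its middle. A bystander.
Not all that is in view belongs to the job. What is shaped like the part that bears electrode_mid but yellow is not meant.

How it is judged:
By the outcome, as a careful person would: the job done as asked, in the order asked, and still so for the second after the job is handed in, while the arm keeps its last pose, push and grip.
It also fails if it takes over 72 s, if anything falls off the work surface, if the arm or the gripper's body presses on something with over 40 N, if the wrist force passes 120 N, or if a joint passes its speed limit or range.

## Working session

There is one attempt and no reset: what is moved stays moved. The work goes in short steps, Python scripts to look and compute and a tool call to move; the robot and the scene stay as the last step left them, time stands still between calls to the robot, and variables do not carry over. Pictures are saved under pics/ and viewed, about 8 in all and at most 12, crops included, and the job is handed in when it is done.

Besides the shell and the picture viewer there is one more tool, called after ">>>" in YAML: its name, and indented under it one key for each argument. servo_tool: Moves the arm, as the interface text tells. Its arguments: {"type":"object","properties":{"targets":{"type":"string"},"newtons":{"type":"number"}},"required":["targets"]}

```bash
mkdir -p pics; ls; cat > h.py <<'E'
import numpy as np, cv2
from workcell import monitor, camera, job, silhouettes
def ray(c,px):
    R=cv2.Rodrigues(np.array(c["rvec"],float))[0]; t=np.array(c["tvec"],float).ravel()
    d=R.T@np.array([(px[0]-c["cx"])/c["fx"],(px[1]-c["cy"])/c["fy"],1.]); return -R.T@t,d/np.linalg.norm(d)
def atz(c,px,z):
    o,d=ray(c,px); return o+d*(z-o[2])/d[2]
def proj(c,P):
    K=np.array([[c["fx"],0,c["cx"]],[0,c["fy"],c["cy"]],[0,0,1.]])
    return cv2.projectPoints(np.atleast_2d(np.array(P,float)),np.array(c["rvec"],float),np.array(c["tvec"],float),K,None)[0][:,0]
def tri(c1,p1,c2,p2):
    o1,d1=ray(c1,p1);o2,d2=ray(c2,p2)
    A=np.stack([d1,-d2],1);s=np.linalg.lstsq(A,o2-o1,rcond=None)[0]
    a,b=o1+d1*s[0],o2+d2*s[1]; return (a+b)/2,np.linalg.norm(a-b)
def pca(m):
    ys,xs=np.nonzero(m);P=np.c_[xs,ys].astype(float);c=P.mean(0);w,v=np.linalg.eigh(np.cov((P-c).T));a=v[:,1]
    t=(P-c)@a;return c,a,c+a*t.min(),c+a*t.max()
E
python3 - <<'E'
from h import *
np.set_printoptions(precision=3,suppress=True)
s=monitor.sense();print(s["eef_rot"],s["ee_pos"],s["time_s"])
cs={n:camera(n) for n in("top","side")}
for n,c in cs.items():
    cv2.imwrite(f"pics/{n}0.png",cv2.resize(c["img"],(800,600)))
    o,_=ray(c,(0,0));print(n,o,c["fx"],c["cx"],c["cy"])
    for q in["electrode_mid","electrode_bulb","rack","stand","jaw","focus_ring","lens_centre","loupe_grip","notebook","vial_mid","amber_mid","filler_mid","retriever_mid","flask_mid","beaker_mid"]:
        try:
            for r in silhouettes(c,q)[:2]:
                l=r["location"];print(n,q,round(r["p"],2),np.array(l),r["region"].sum(),"z0",atz(c,l,0.03))
        except Exception as e: print(q,e)
E
```

```text
pics
[[-0.929  0.371 -0.001]
 [ 0.371  0.929 -0.001]
 [ 0.    -0.002 -1.   ]] [0.231 0.58  0.222] 0.0
top [ 0.327 -0.013  1.616] 413.9765083192245 257.5354356664891 197.9377340523497
top electrode_mid 0.69 [343.4 275.9] 136 z0 [ 0.192 -0.32   0.03 ]
top electrode_mid 0.66 [356.5 225.5] 154 z0 [ 0.382 -0.372  0.03 ]
top electrode_bulb 0.65 [193.7 166.7] 1206 z0 [0.606 0.255 0.03 ]
top electrode_bulb 0.59 [357.1 225.9] 151 z0 [ 0.38  -0.375  0.03 ]
top rack 0.68 [320.4 180.8] 876 z0 [ 0.553 -0.236  0.03 ]
top stand 0.61 [316.5 124.3] 205 z0 [ 0.776 -0.223  0.03 ]
top stand 0.59 [268.8 170.9] 1930 z0 [ 0.591 -0.037  0.03 ]
top lens_centre 0.56 [205.9 185.1] 266 z0 [0.534 0.206 0.03 ]
top loupe_grip 0.66 [195.5 168.9] 1368 z0 [0.597 0.247 0.03 ]
top loupe_grip 0.59 [318.8 127.2] 188 z0 [ 0.765 -0.232  0.03 ]
top amber_mid 0.6 [134.  166.9] 383 z0 [0.604 0.487 0.03 ]
top amber_mid 0.55 [270.4 170.1] 1892 z0 [ 0.594 -0.043  0.03 ]
top filler_mid 0.7 [386.4 186.5] 188 z0 [ 0.532 -0.49   0.03 ]
top retriever_mid 0.71 [240.8 117.7] 300 z0 [0.802 0.074 0.03 ]
top retriever_mid 0.4 [319.6 171.3
[... 753 characters left out ...]
]
side lens_centre 0.75 [250.9 188.2] 206 z0 [0.528 0.191 0.03 ]
side loupe_grip 0.71 [242.2 187.7] 280 z0 [0.499 0.197 0.03 ]
side notebook 0.85 [268.7 185.7] 1037 z0 [0.591 0.201 0.03 ]
side vial_mid 0.73 [218.1 231.2] 133 z0 [ 0.402 -0.034  0.03 ]
side amber_mid 0.94 [261.3 139.7] 549 z0 [0.62  0.563 0.03 ]
side filler_mid 0.86 [297.6 363.8] 631 z0 [ 0.536 -0.494  0.03 ]
side retriever_mid 0.63 [289.2 273.6] 236 z0 [ 0.573 -0.231  0.03 ]
side retriever_mid 0.37 [273.7 282.8] 397 z0 [ 0.527 -0.259  0.03 ]
side flask_mid 0.79 [364.6 238.5] 555 z0 [ 0.818 -0.112  0.03 ]
side beaker_mid 0.91 [341.1 197.7] 537 z0 [0.816 0.103 0.03 ]
side beaker_mid 0.49 [317.9 179.8] 359 z0 [0.77  0.223 0.03 ]
```

View pics/top0.png

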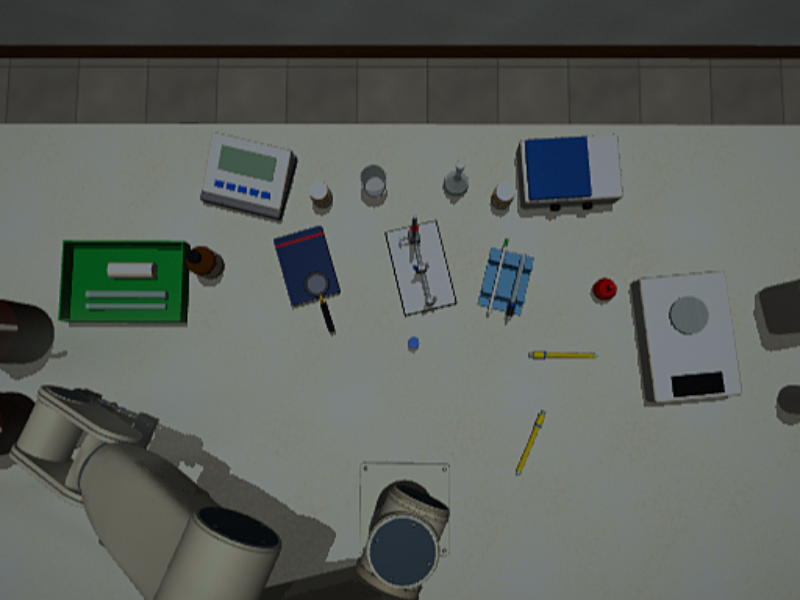

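View pics/side0.png

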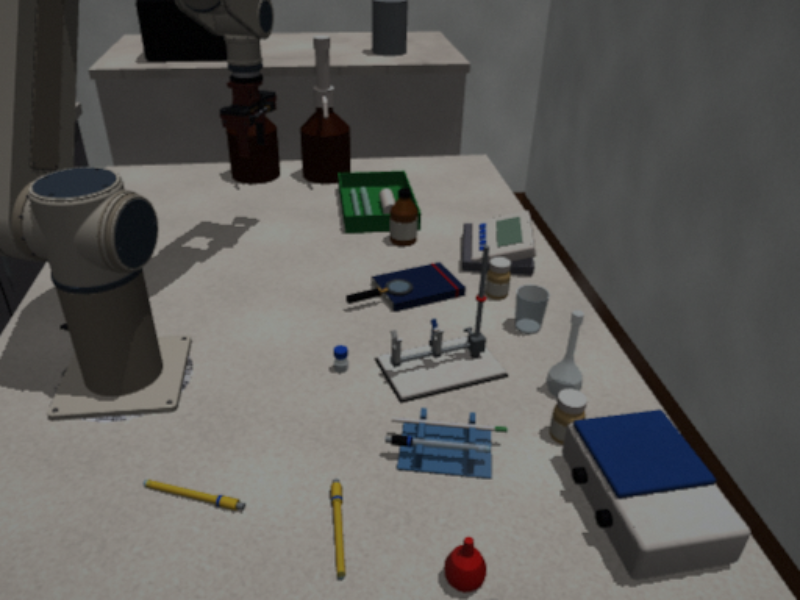

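The top view shows the electrode in the rack's right groove with its cap at about (509,318). The stand is at (420,268), with its post at (414,225). The lens is at (317,284), handle end (332,332). I'll zoom in for exact pixels.

```bash
python3 - <<'E'
from h import *
t=camera("top");s=camera("side")
np.save("t.npy",t,allow_pickle=True);np.save("s.npy",s,allow_pickle=True)
a=cv2.resize(t["img"][135:213,240:345],None,fx=7.5,fy=7.5,interpolation=cv2.INTER_CUBIC)
cv2.imwrite("pics/a.png",cv2.convertScaleAbs(a,alpha=1.5))
b=cv2.resize(s["img"][155:305,220:340],None,fx=4,fy=4,interpolation=cv2.INTER_CUBIC)
c=cv2.resize(t["img"][140:220,170:225],None,fx=5.7,fy=5.7,interpolation=cv2.INTER_CUBIC)
im=np.zeros((600,800,3),np.uint8);im[:600,:480]=b;im[:456,485:485+313]=c[:456,:313]
cv2.imwrite("pics/b.png",cv2.convertScaleAbs(im,alpha=1.5))
E
```

```text
(no output)
```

View pics/a.png

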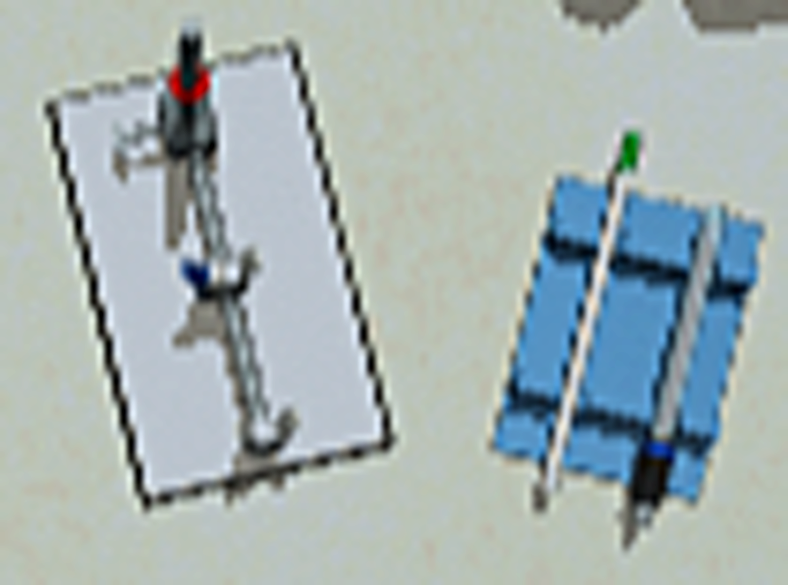

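View pics/b.png

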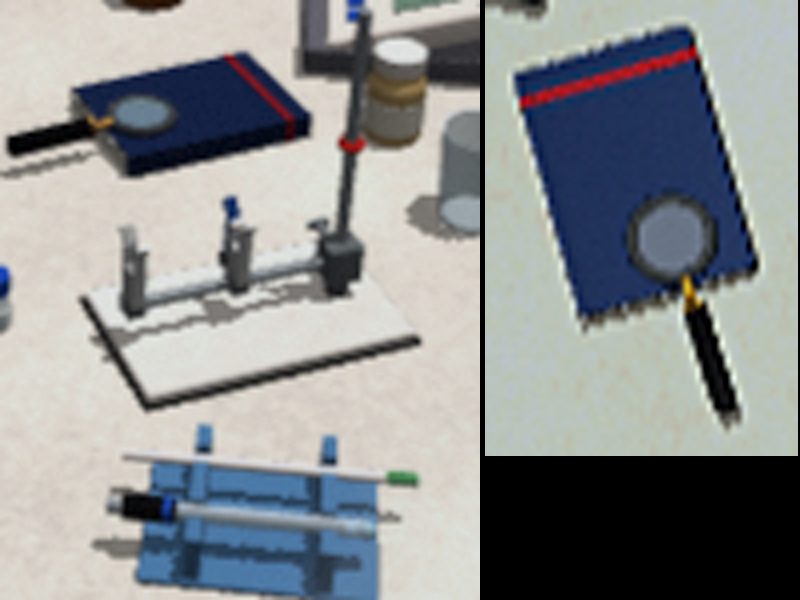

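```bash
cat > fit.py <<'E'
from h import *
from scipy.optimize import least_squares
np.set_printoptions(precision=4,suppress=True)
t=np.load("t.npy",allow_pickle=True).item();s=np.load("s.npy",allow_pickle=True).item()
A=lambda p:((p[0]+.5)/7.5-.5+240,(p[1]+.5)/7.5-.5+135)
B=lambda p:((p[0]+.5)/4-.5+220,(p[1]+.5)/4-.5+155)
C=lambda p:((p[0]-485+.5)/5.7-.5+170,(p[1]+.5)/5.7-.5+140)
def fit(ob,x0,name,extra=False):
    def r(v):
        e=[];c,q=np.cos(v[2]),np.sin(v[2])
        for cam,f,P,p in ob:
            P=np.array([v[3] if (extra and k is None) else k for k in P],float)
            W=[v[0]+c*P[0]-q*P[1],v[1]+q*P[0]+c*P[1],P[2]]
            e.append(proj(cam,W)[0]-f(p))
        return np.ravel(e)
    o=least_squares(r,x0,loss="soft_l1");print(name,o.x,np.degrees(o.x[2]));print(r(o.x).reshape(-1,2).round(1).tolist());return o.x
st=[(t,A,(.16,.065,.012),(49,104)),(t,A,(.16,-.065,.012),(293,42)),(t,A,(-.055,-.065,.012),(390,443)),(t,A,(-.055,.065,.012),(145,503)),
(t,A,(.125,0,None),(189,83)),(s,B,(.125,0,None),(351,145)),(t,A,(.125,0,.252),(190,30)),(s,B,(.125,0,.252),(365,10)),
(s,B,(-.055,-.065,.0),(149,409)),(s,B,(.16,-.065,0),(420,343)),(s,B,(-.055,.065,.012),(84,296))]
fit(st,[.55,-.03,.2,.15],"stand",True)
rk=[(t,A,(.075,.055,.006),(558,177)),(t,A,(.075,-.055,.006),(764,226)),(t,A,(-.075,-.055,.006),(697,501)),(t,A,(-.075,.055,.006),(492,450)),
(s,B,(-.075,-.055,0),(137,582))]
fit(rk,[.55,-.24,-.2],"rack")
el=[(t,A,(.068,0,.036),(717,207)),(t,A,(-.055,0,.036),(659,449)),(s,B,(-.055,0,.036),(172,508)),(s,B,(.064,0,.036),(372,525))]
fit(el,[.55,-.24,-.2],"electrode")
ln=[(t,C,(0,0,.029),(672,236)),(t,C,(-.125,0,.029),(734,416)),(t,C,(-.045,0,.029),(691,300)),(s,B,(0,0,.029),(142,114)),(s,B,(-.125,0,.029),(8,143))]
fit(ln,[.55,.2,.2],"lens")
E
python3 fit.py
```

```text
stand [ 0.5422 -0.05    0.2457  0.1437] 14.076589156506493
[[0.1, 0.3], [-0.4, 0.9], [-0.0, -0.0], [0.2, -0.1], [-0.3, 0.2], [0.4, -0.0], [-0.2, 0.1], [0.5, 0.3], [0.1, 0.6], [-0.4, 0.4], [0.3, -1.0]]
rack [ 0.5609 -0.2505 -0.249 ] -14.26862000488719
[[0.1, -0.2], [-0.2, 0.2], [-0.2, 0.3], [-0.3, 0.0], [0.2, 0.6]]
electrode [ 0.5555 -0.2732 -0.2333] -13.365713270608813
[[-1.1, 0.9], [-0.4, -0.6], [1.2, 0.6], [-0.8, 0.6]]
lens [0.5474 0.2204 0.3298] 18.89586743848114
[[-0.2, 0.7], [-1.1, -0.3], [0.0, 0.4], [0.3, 0.6], [0.5, 1.5]]
```

```bash
cat > to.py <<'E'
import sys
from h import *
# to.py x y z jaw_yaw_deg -> shift in tool axes (cm), turn (deg)
v=[float(a) for a in sys.argv[1:]]
s=monitor.sense();R=np.array(s["eef_rot"]);p=np.array(s["ee_pos"])
d=R.T@(np.array(v[:3])-p)*100
yaw=np.degrees(np.arctan2(R[1,1],R[0,1]));w=(v[3]-yaw+90)%180-90
print("shift",d.round(2),"turn",round(-w,2),"pos",p.round(4),"yaw",yaw.round(2),"q",np.round(s["joint_positions"],2),"F",np.round(s["ft_force"],1),"open",s["opening"],"t",s["time_s"],"zax",R[:,2].round(4))
E
python3 to.py 0.5727 -0.2782 0.13 75.73
```

```text
shift [-63.5  -67.11   9.27] turn -7.49 pos [0.2317 0.5805 0.2227] yaw 68.24 q [ 1.17  0.42  1.63 -0.    1.09 -0.02] F [0.3 0.1 0.3] open 1.0006663502631319 t 1.7 zax [ 0. -0. -1.]
```

>>> servo_tool:
  targets: "1 -3.3 -3.5 0 -2;1 -6.6 -7 0 -4;1 -9.9 -10.5 0 -6;1 -13.2 -14 0 -7.5;1 -16.5 -17.5 0 -7.5"
  newtons: 15

```text
time_s: 2.2
ee_pos: [0.3204, 0.3551, 0.2228]
eef_rot: [[-0.97, 0.245, 0.0], [0.245, 0.97, 0.0], [-0.0, 0.0, -1.0]]
ft_force: [1.0, 0.7, 0.2]
opening: 1.001
```

```bash
python3 to.py 0.5727 -0.2782 0.13 75.73
```

```text
shift [-39.97 -55.22   9.28] turn 0.09 pos [0.3204 0.3551 0.2228] yaw 75.82 q [ 0.81  0.21  1.95 -0.    0.99 -0.51] F [1.  0.7 0.2] open 1.0013491424180774 t 2.2 zax [ 5.e-04  3.e-04 -1.e+00]
```

>>> servo_tool:
  targets: "1 -2.85 -3.93 0 0;1 -5.7 -7.86 0 0;1 -8.55 -11.8 0 0;1 -11.4 -15.7 0 0;1 -14.2 -19.6 0 0"

```text
time_s: 2.7
ee_pos: [0.4106, 0.1285, 0.2232]
eef_rot: [[-0.97, 0.245, 0.002], [0.245, 0.97, 0.001], [-0.001, 0.001, -1.0]]
ft_force: [0.8, 1.0, -0.4]
opening: 0.997
```

>>> servo_tool:
  targets: "0.5 -2.85 -3.93 0 0;0.5 -5.7 -7.86 0 0;0.5 -8.55 -11.8 0 0;0.5 -11.4 -15.7 0 0;0.5 -14.2 -19.6 0 0"

```text
time_s: 3.2
ee_pos: [0.5008, -0.0985, 0.2235]
eef_rot: [[-0.969, 0.245, 0.002], [0.245, 0.969, 0.001], [-0.002, 0.001, -1.0]]
ft_force: [0.9, 1.5, 0.5]
opening: 0.585
```

```bash
python3 to.py 0.5727 -0.2782 0.13 75.73
```

```text
shift [-11.36 -15.67   9.35] turn 0.07 pos [ 0.5008 -0.0985  0.2235] yaw 75.8 q [-0.22  0.25  1.88  0.    1.01 -1.54] F [0.9 1.5 0.5] open 0.5849215539192464 t 3.2 zax [ 2.3e-03  6.0e-04 -1.0e+00]
```

>>> servo_tool:
  targets: "0.45 -2.9 -4 0 0;0.45 -5.8 -8 0 0;0.45 -8.7 -12 2 0;0.45 -11.36 -15.67 5 0;0.45 -11.36 -15.67 9.3 0"

```text
time_s: 3.7
ee_pos: [0.5767, -0.2839, 0.1325]
eef_rot: [[-0.969, 0.248, 0.011], [0.248, 0.969, -0.004], [-0.011, -0.002, -1.0]]
ft_force: [0.8, -0.1, -0.7]
opening: 0.453
```

```bash
python3 to.py 0.5727 -0.2782 0.017 75.73;python3 - <<'E'
from h import *
t=camera("top");s=camera("side")
a=cv2.resize(t["img"][150:225,280:350],None,fx=5.7,fy=5.7,interpolation=cv2.INTER_CUBIC)
b=cv2.resize(s["img"][215:320,235:340],None,fx=3.8,fy=3.8,interpolation=cv2.INTER_CUBIC)
im=np.zeros((430,800,3),np.uint8);im[:a.shape[0],:a.shape[1]]=a;im[:b.shape[0],400:400+b.shape[1]]=b
cv2.imwrite("pics/c.png",cv2.convertScaleAbs(im,alpha=1.5))
E
```

```text
shift [ 0.66  0.48 11.55] turn -0.1 pos [ 0.5767 -0.2839  0.1325] yaw 75.63 q [-0.48  0.55  1.66  0.    0.92 -1.8 ] F [ 0.8 -0.1 -0.7] open 0.45318416532819733 t 3.7 zax [ 0.0106 -0.0044 -0.9999]
```

View pics/c.png

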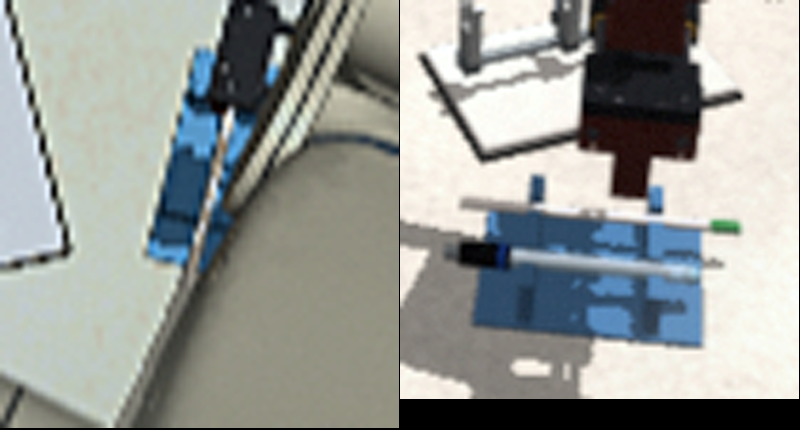

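The side view shows the hand above the rack and the electrode still in its groove. The pose had overshot a little, so I'll correct it and descend.

>>> servo_tool:
  targets: "0.45 0.66 0.48 2 0;0.45 0.66 0.48 4 0;0.45 0.66 0.48 6 0;0.45 0.66 0.48 6 0"

```text
time_s: 4.2
ee_pos: [0.5622, -0.2699, 0.0637]
eef_rot: [[-0.969, 0.247, -0.01], [0.247, 0.969, 0.007], [0.012, 0.004, -1.0]]
ft_force: [0.2, 0.0, -0.6]
opening: 0.45
```

```bash
python3 to.py 0.5727 -0.2782 0.017 75.73
```

```text
shift [-1.28 -0.57  4.65] turn -0.01 pos [ 0.5622 -0.2699  0.0637] yaw 75.72 q [-0.47  0.63  1.71  0.    0.81 -1.79] F [ 0.2  0.  -0.6] open 0.4504860644870535 t 4.2 zax [-0.0103  0.0071 -0.9999]
```

```bash
python3 -c "
from h import *
camera('top')
camera('top')"; python3 to.py 0.5727 -0.2782 0.017 75.73
```

```text
shift [-1.07 -0.5   4.88] turn -0.02 pos [ 0.5639 -0.271   0.0659] yaw 75.71 q [-0.47  0.63  1.71  0.    0.81 -1.79] F [ 0.3 -0.4  0. ] open 0.44949240077377267 t 4.3 zax [-0.0066  0.0051 -1.    ]
```

>>> servo_tool:
  targets: "0.45 -1.07 -0.5 1.2 0;0.45 -1.07 -0.5 2.4 0;0.45 -1.07 -0.5 3.6 0;0.45 -1.07 -0.5 4.6 0;0.45 -1.07 -0.5 4.8 0"

```text
time_s: 4.8
ee_pos: [0.5714, -0.2776, 0.0157]
eef_rot: [[-0.969, 0.247, -0.009], [0.247, 0.969, 0.007], [0.011, 0.004, -1.0]]
ft_force: [0.1, 0.4, -0.6]
opening: 0.452
```

```bash
python3 -c "
from h import *
camera('top')
camera('top')"; python3 to.py 0.5727 -0.2782 0.017 75.73
```

```text
shift [-0.06 -0.02 -0.01] turn -0.02 pos [ 0.5721 -0.2779  0.0169] yaw 75.71 q [-0.47  0.72  1.69  0.    0.75 -1.79] F [ 0.  -0.   0.4] open 0.45049005364435096 t 4.9 zax [-0.0081  0.0059 -1.    ]
```

Positioned well; grip.

>>> servo_tool:
  targets: "0 0 0 0 0;0 0 0 0 0;0 0 0 0 0;0 0 0 0 0;0 0 0 0 0"
  newtons: 15

```text
time_s: 5.4
ee_pos: [0.5724, -0.278, 0.0172]
eef_rot: [[-0.969, 0.247, -0.008], [0.247, 0.969, 0.006], [0.009, 0.004, -1.0]]
ft_force: [0.1, -0.3, 1.4]
opening: 0.131
```

>>> servo_tool:
  targets: "0 0 0 0 0;0 0 0 0 0;0 0 0 -1.5 0;0 0 0 -3 0;0 0 0 -4.5 0"
  newtons: 40

```text
time_s: 5.9
ee_pos: [0.5731, -0.2784, 0.0641]
eef_rot: [[-0.969, 0.247, -0.007], [0.247, 0.969, 0.005], [0.008, 0.003, -1.0]]
ft_force: [-0.0, -0.1, -0.5]
opening: 0.124
```

```bash
python3 to.py 0.5727 -0.2782 0.2 75.73
```

```text
shift [  0.15   0.06 -13.59] turn -0.01 pos [ 0.5731 -0.2784  0.0641] yaw 75.72 q [-0.47  0.65  1.68  0.    0.83 -1.79] F [-0.  -0.1 -0.5] open 0.12446281967132683 t 5.9 zax [-0.0066  0.0052 -1.    ]
```

>>> servo_tool:
  targets: "0 0 0 -3 0;0 0 0 -6 0;0 0 0 -9 0;0 0 0 -9.5 0;0 0 0 -9.5 0"

```text
time_s: 6.4
ee_pos: [0.5744, -0.2793, 0.1611]
eef_rot: [[-0.969, 0.247, -0.004], [0.247, 0.969, 0.004], [0.004, 0.003, -1.0]]
ft_force: [-0.4, -0.5, -0.5]
opening: 0.121
```

```bash
python3 to.py 0.5597 -0.0456 0.16 104.08
```

```text
shift [ 7.2  22.28  0.2 ] turn -28.37 pos [ 0.5744 -0.2793  0.1611] yaw 75.71 q [-0.47  0.52  1.64  0.    0.99 -1.79] F [-0.4 -0.5 -0.5] open 0.12056268603112576 t 6.4 zax [-0.0036  0.0037 -1.    ]
```

>>> servo_tool:
  targets: "0 1.4 4 0 -6;0 2.8 8 0 -12;0 4.2 12 0 -18;0 5.6 16 0 -24;0 6.5 19.5 0 -28.4"

```text
time_s: 6.9
ee_pos: [0.5576, -0.0722, 0.1603]
eef_rot: [[-0.969, -0.248, -0.007], [-0.248, 0.969, 0.004], [0.006, 0.006, -1.0]]
ft_force: [-0.1, 0.5, -0.2]
opening: 0.129
```

>>> servo_tool:
  targets: "0 0 0 0 0;0 0 0 0 0"

```text
time_s: 7.1
ee_pos: [0.5566, -0.0714, 0.1591]
eef_rot: [[-0.968, -0.249, -0.009], [-0.249, 0.968, 0.004], [0.008, 0.007, -1.0]]
ft_force: [0.2, -0.5, -0.1]
opening: 0.124
```

```bash
python3 to.py 0.5597 -0.0456 0.15 104.08;python3 - <<'E'
from h import *
t=camera("top");s=camera("side")
np.save("t1.npy",t,allow_pickle=True);np.save("s1.npy",s,allow_pickle=True)
a=cv2.resize(t["img"][125:205,240:310],None,fx=5.7,fy=5.7,interpolation=cv2.INTER_CUBIC)
b=cv2.resize(s["img"][150:270,230:330],None,fx=4,fy=4,interpolation=cv2.INTER_CUBIC)
im=np.zeros((480,800,3),np.uint8);im[:a.shape[0],:a.shape[1]]=a;im[:b.shape[0],400:400+b.shape[1]]=b
cv2.imwrite("pics/d.png",cv2.convertScaleAbs(im,alpha=1.5))
E
```

```text
shift [-0.95  2.42  0.91] turn 0.34 pos [ 0.5566 -0.0714  0.1591] yaw 104.42 q [-0.15  0.42  1.81  0.    0.92 -1.98] F [ 0.2 -0.5 -0.1] open 0.12369976786050205 t 7.1 zax [-0.0093  0.0044 -0.9999]
```

View pics/d.png

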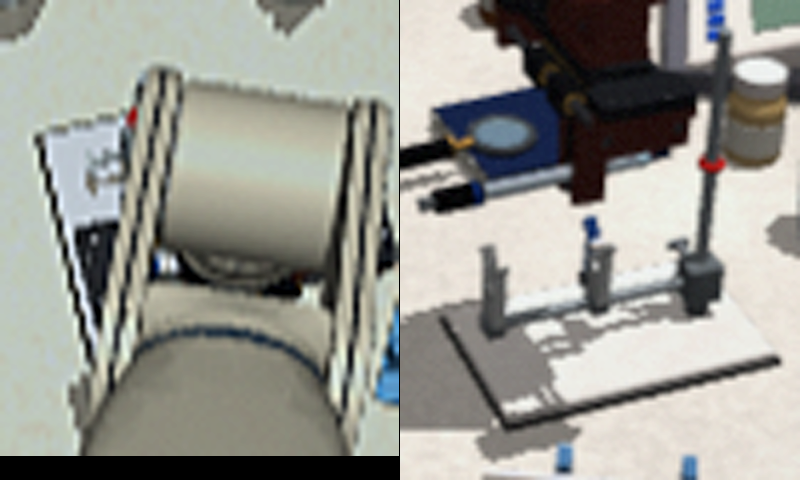

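```bash
cat > chk.py <<'E'
from h import *
s=np.load("s1.npy",allow_pickle=True).item()
m=monitor.sense();R=np.array(m["eef_rot"]);p=np.array(m["ee_pos"]);g=p-.019*R[:,2]
ax=-R[:,0]
print(p,R[:,2],ax)
for off in(.012,.018,.024):
    for d in(-.099,-.055,.064,.07): print(off,d,((proj(s,g+ax*(d-off))[0]-[229.5,149.5])*4+[400,0]).round(0))
r=silhouettes(s,"electrode_mid")
for q in r[:3]: print(q["p"],q["location"],pca(q["region"]))
E
python3 chk.py
```

```text
[ 0.55732588 -0.07292202  0.15959129] [-0.00793139  0.00418395 -0.99995979] [ 0.96907897  0.24666102 -0.00665439]
0.012 -0.099 [428. 203.]
0.012 -0.055 [491. 191.]
0.012 0.064 [653. 159.]
0.012 0.07 [660. 157.]
0.018 -0.099 [420. 205.]
0.018 -0.055 [483. 192.]
0.018 0.064 [645. 160.]
0.018 0.07 [653. 159.]
0.024 -0.099 [411. 206.]
0.024 -0.055 [474. 194.]
0.024 0.064 [637. 162.]
0.024 0.07 [645. 160.]
0.92 [128.9, 317.3] (array([126.21148825, 317.10704961]), array([-0.97269111, -0.23210345]), array([155.2310566, 324.031696 ]), array([ 92.01275395, 308.94655117]))
0.87 [215.7, 334.5] (array([215.64194373, 337.01534527]), array([0.0450814 , 0.99898332]), array([214.2848164 , 306.94201973]), array([217.13221864, 370.03916061]))
0.81 [252.6, 195.7] (array([258.2972973 , 196.24324324]), array([-0.98022984,  0.1978622 ]), array([291.89143744, 189.46216981]), array([234.02865081, 201.14193906]))
```

```bash
python3 to.py 0.5597 -0.0456 0.15 104.08
```

```text
shift [-0.9   2.62  0.99] turn 0.17 pos [ 0.5575 -0.0733  0.1598] yaw 104.25 q [-0.15  0.42  1.81  0.    0.92 -1.98] F [ 0.8 -0.4 -0.8] open 0.1265463008350564 t 7.25 zax [-0.0075  0.0042 -1.    ]
```

>>> servo_tool:
  targets: "0 -0.5 1 0.5 0;0 -0.9 2.3 1.5 0.2;0 -0.9 2.62 3 0.2;0 -0.9 2.62 4.2 0.2;0 -0.9 2.62 4.2 0.2"

```text
time_s: 7.75
ee_pos: [0.558, -0.045, 0.1156]
eef_rot: [[-0.97, -0.243, -0.011], [-0.243, 0.97, 0.005], [0.01, 0.007, -1.0]]
ft_force: [-0.6, 0.2, -0.7]
opening: 0.123
```

```bash
python3 - <<'E'
from h import *
t=np.load("t.npy",allow_pickle=True).item()
v=[.5422,-.05,.2457];c,q=np.cos(v[2]),np.sin(v[2])
for P in[(-.041,0,.1),(-.041,.012,.1),(-.041,-.012,.1),(.041,0,.1),(.041,.012,.104),(.041,-.012,.1),(-.05,0,.042)]:
    W=[v[0]+c*P[0]-q*P[1],v[1]+q*P[0]+c*P[1],P[2]];print(P,((proj(t,W)[0]-[239.5,134.5])*7.5).round())
a=cv2.resize(t["img"][165:205,260:285],None,fx=14,fy=14,interpolation=cv2.INTER_CUBIC)
s=camera("side");np.save("s1.npy",s,allow_pickle=True)
b=cv2.resize(s["img"][170:270,230:305],None,fx=5.6,fy=5.6,interpolation=cv2.INTER_CUBIC)
im=np.zeros((560,800,3),np.uint8);im[:,:350]=a;im[:,370:370+420]=b
cv2.imwrite("pics/e.png",cv2.convertScaleAbs(im,alpha=1.5))
E
python3 to.py 0.5597 -0.0456 0.061 104.08
```

```text
(-0.041, 0, 0.1) [268. 428.]
(-0.041, 0.012, 0.1) [244. 433.]
(-0.041, -0.012, 0.1) [291. 422.]
(0.041, 0, 0.1) [228. 267.]
(0.041, 0.012, 0.104) [204. 272.]
(0.041, -0.012, 0.1) [251. 262.]
(-0.05, 0, 0.042) [268. 458.]
shift [-0.14 -0.1   5.56] turn -0.04 pos [ 0.5587 -0.0452  0.1166] yaw 104.04 q [-0.1   0.48  1.84  0.    0.84 -1.92] F [ 0.1 -0.7 -0.7] open 0.12574748319734583 t 7.8 zax [-0.01    0.0044 -0.9999]
```

View pics/e.png

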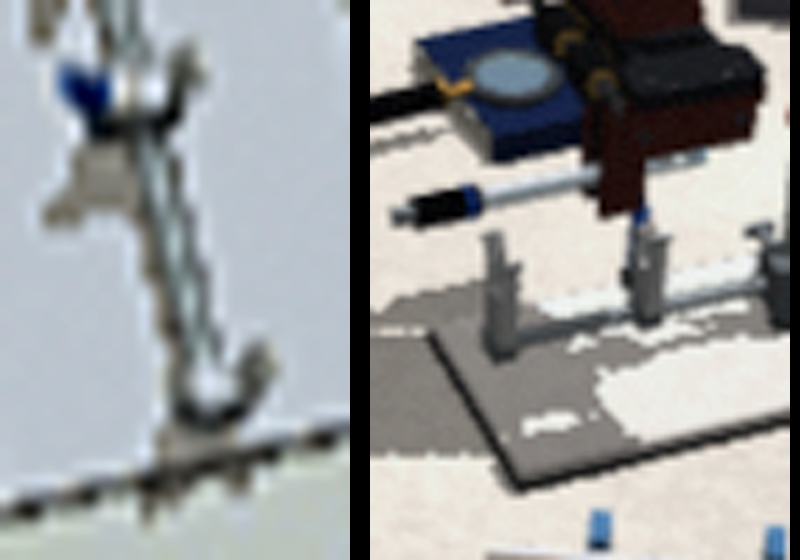

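The prediction fits the picture: near fork channel at about (269,427) seen versus (268,428) predicted. The electrode is level above the forks with its cap on the robot side, so I'll descend.

>>> servo_tool:
  targets: "0 -0.14 -0.1 0.7 0;0 -0.14 -0.1 1.4 0;0 -0.14 -0.1 2.1 0;0 -0.14 -0.1 2.1 0;0 -0.14 -0.1 2.1 0"

```text
time_s: 8.3
ee_pos: [0.56, -0.0458, 0.0954]
eef_rot: [[-0.97, -0.242, -0.01], [-0.243, 0.97, 0.004], [0.009, 0.007, -1.0]]
ft_force: [0.3, 0.2, -1.6]
opening: 0.127
```

```bash
python3 to.py 0.5597 -0.0456 0.061 104.08
```

```text
shift [-0.01  0.    3.44] turn -0.05 pos [ 0.56   -0.0458  0.0954] yaw 104.03 q [-0.1   0.51  1.84  0.    0.8  -1.92] F [ 0.3  0.2 -1.6] open 0.12724683388844296 t 8.3 zax [-0.0103  0.0045 -0.9999]
```

>>> servo_tool:
  targets: "0 0 0 0.5 0;0 0 0 1 0;0 0 0 1.5 0;0 0 0 1.8 0;0 0 0 1.8 0"

```text
time_s: 8.8
ee_pos: [0.5594, -0.0457, 0.0769]
eef_rot: [[-0.97, -0.242, -0.011], [-0.243, 0.97, 0.005], [0.01, 0.007, -1.0]]
ft_force: [-0.4, 0.2, -0.3]
opening: 0.125
```

```bash
python3 to.py 0.5597 -0.0456 0.061 104.08
```

```text
shift [-0.04 -0.01  1.59] turn -0.05 pos [ 0.5594 -0.0457  0.0769] yaw 104.03 q [-0.1   0.54  1.85  0.    0.76 -1.92] F [-0.4  0.2 -0.3] open 0.12483953235709294 t 8.8 zax [-0.0113  0.0046 -0.9999]
```

>>> servo_tool:
  targets: "0 0 0 0.4 0;0 0 0 0.8 0;0 0 0 1.2 0;0 0 0 1.2 0;0 0 0 1.2 0"

```text
time_s: 9.3
ee_pos: [0.5595, -0.0457, 0.0646]
eef_rot: [[-0.97, -0.242, -0.011], [-0.243, 0.97, 0.004], [0.01, 0.007, -1.0]]
ft_force: [2.3, -0.6, -3.1]
opening: 0.125
```

```bash
python3 to.py 0.5597 -0.0456 0.061 104.08
```

```text
shift [-0.03  0.    0.36] turn -0.05 pos [ 0.5595 -0.0457  0.0646] yaw 104.03 q [-0.1   0.56  1.85  0.    0.74 -1.92] F [ 2.3 -0.6 -3.1] open 0.12509629167073696 t 9.3 zax [-0.011   0.0045 -0.9999]
```

>>> servo_tool:
  targets: "0 0 0 0.2 0;0 0 0 0.36 0;0 0 0 0.45 0;0 0 0 0.45 0;0 0 0 0.45 0"

```text
time_s: 9.8
ee_pos: [0.5591, -0.0456, 0.061]
eef_rot: [[-0.97, -0.242, -0.012], [-0.242, 0.97, 0.005], [0.01, 0.007, -1.0]]
ft_force: [-4.1, 1.6, 11.0]
opening: 0.125
```

```bash
python3 to.py 0.5597 -0.0456 0.061 104.08
```

```text
shift [-0.05 -0.02 -0.  ] turn -0.05 pos [ 0.5591 -0.0456  0.061 ] yaw 104.03 q [-0.1   0.57  1.85  0.01  0.73 -1.92] F [-4.1  1.6 11. ] open 0.12510041324509008 t 9.8 zax [-0.0116  0.0046 -0.9999]
```

>>> servo_tool:
  targets: "0 0 0 0.2 0;0 0 0 0.2 0;0 0 0 0.2 0"

```text
time_s: 10.1
ee_pos: [0.5591, -0.0456, 0.0608]
eef_rot: [[-0.97, -0.242, -0.011], [-0.242, 0.97, 0.005], [0.01, 0.007, -1.0]]
ft_force: [-5.3, 0.2, 20.0]
opening: 0.126
```

>>> servo_tool:
  targets: "0.45 0 0 -0.15 0;0.45 0 0 -0.15 0;0.45 0 0 -0.15 0;0.45 0 0 -0.15 0;0.45 0 0 -0.15 0"

```text
time_s: 10.6
ee_pos: [0.5589, -0.0455, 0.062]
eef_rot: [[-0.97, -0.242, -0.012], [-0.243, 0.97, 0.005], [0.01, 0.007, -1.0]]
ft_force: [-0.9, 0.7, -0.1]
opening: 0.445
```

```bash
python3 -c "
from h import *
camera('top')";python3 to.py 0.5597 -0.0456 0.16 104.08
```

```text
shift [ 0.03  0.05 -9.8 ] turn -0.04 pos [ 0.5589 -0.0455  0.062 ] yaw 104.04 q [-0.1   0.57  1.85  0.01  0.73 -1.92] F [-0.4 -0.  -0.8] open 0.447899722135358 t 10.65 zax [-0.0119  0.0046 -0.9999]
```

>>> servo_tool:
  targets: "0.45 0 0 -2 0;0.45 0 0 -5 0;0.45 0 0 -9.5 0;0.45 0 0 -14 0;0.45 0 0 -16 0"

```text
time_s: 11.15
ee_pos: [0.5626, -0.0465, 0.226]
eef_rot: [[-0.97, -0.243, -0.006], [-0.243, 0.97, 0.004], [0.005, 0.006, -1.0]]
ft_force: [1.1, 0.6, 0.0]
opening: 0.447
```

>>> servo_tool:
  targets: "0.45 1.5 4.3 0 -2;0.45 3 8.6 0 -4.8;0.45 4.5 13 0 -4.8;0.45 5 17 0 -4.8;0.45 5 17 0 -4.8"

```text
time_s: 11.65
ee_pos: [0.4708, 0.1093, 0.2272]
eef_rot: [[-0.945, -0.327, -0.007], [-0.327, 0.945, 0.005], [0.005, 0.007, -1.0]]
ft_force: [-0.1, -0.6, 0.0]
opening: 0.446
```

```bash
python3 - <<'E'
from h import *
t=camera("top");s=camera("side")
np.save("t2.npy",t,allow_pickle=True);np.save("s2.npy",s,allow_pickle=True)
a=cv2.resize(t["img"][130:210,170:310],None,fx=5.7,fy=5.7,interpolation=cv2.INTER_CUBIC)[:,:800]
cv2.imwrite("pics/f.png",cv2.convertScaleAbs(a,alpha=1.5))
b=cv2.resize(s["img"][150:270,190:350],None,fx=5,fy=5,interpolation=cv2.INTER_CUBIC)
cv2.imwrite("pics/g.png",cv2.convertScaleAbs(b,alpha=1.5))
for q in silhouettes(s,"lens_centre")[:2]+silhouettes(t,"lens_centre")[:2]: print(q["p"],q["location"],q["region"].sum(),pca(q["region"]))
E
python3 to.py 0.4717 0.1945 0.12 108.9
```

```text
0.8 [248.9, 187.9] 279 (array([243.22580645, 186.43010753]), array([-0.97403883,  0.226381  ]), array([262.74295708, 181.89403359]), array([219.96210152, 191.836936  ]))
0.54 [359.7, 264.0] 513 (array([361.75633528, 264.28654971]), array([-0.44805723,  0.89400488]), array([368.73437117, 250.36333262]), array([353.10381559, 281.55085043]))
shift [-2.76  8.4  10.76] turn -0.08 pos [0.4733 0.1057 0.2272] yaw 108.82 q [ 0.19  0.21  1.92  0.01  1.01 -1.71] F [ 0.3 -0.1  0. ] open 0.4501884744939705 t 11.85 zax [-0.0063  0.0038 -1.    ]
```

View pics/g.png

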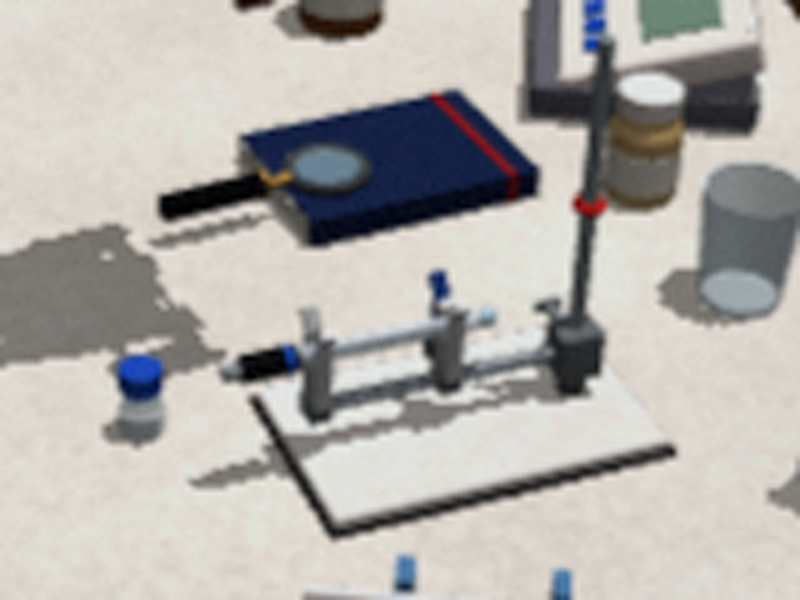

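The electrode lies seated in both forks with its cap just outside the near one. The bulb is at (485,317) and the ring at (590,205); the lens is at (328,167), handle end (162,207). I'll check the numbers against the model.

```bash
cat > fit2.py <<'E'
from fit import *
print("-----")
s2=np.load("s2.npy",allow_pickle=True).item();G=lambda p:((p[0]+.5)/5-.5+190,(p[1]+.5)/5-.5+150)
v=[.5422,-.05,.2457];c,q=np.cos(v[2]),np.sin(v[2])
for P in[(.064,0,.08),(.070,0,.08),(-.055,0,.08),(-.099,0,.08),(.125,0,.1437),(.125,0,.150),(.041,.010,.104)]:
    W=[v[0]+c*P[0]-q*P[1],v[1]+q*P[0]+c*P[1],P[2]];print(P,((proj(s2,W)[0]+.5-[190,150])*5).round())
ln[3:]=[(s2,G,(0,0,.029),(328,167)),(s2,G,(-.125,0,.029),(164,206)),(s2,G,(-.045,0,.029),(263,184))]
fit(ln,[.55,.2,.2],"lens2")
E
python3 fit2.py | sed -n '/-----/,$p'
```

```text
-----
(0.064, 0, 0.08) [488. 318.]
(0.07, 0, 0.08) [498. 316.]
(-0.055, 0, 0.08) [298. 360.]
(-0.099, 0, 0.08) [224. 376.]
(0.125, 0, 0.1437) [591. 207.]
(0.125, 0, 0.15) [592. 198.]
(0.041, 0.01, 0.104) [447. 283.]
lens2 [0.547  0.2212 0.3467] 19.862663482245672
[[-0.4, 0.8], [-0.8, -0.4], [0.0, 0.5], [0.1, 0.6], [-0.2, 1.2], [1.4, 0.2]]
```

>>> servo_tool:
  targets: "0.45 -0.9 2.8 2 -0.3;0.45 -1.8 5.6 4 -0.6;0.45 -2.76 8.4 7 -0.6;0.45 -2.76 8.4 11 -0.6;0.45 -2.76 8.4 14 -0.6"

```text
time_s: 12.35
ee_pos: [0.4718, 0.1941, 0.0855]
eef_rot: [[-0.943, -0.332, -0.007], [-0.332, 0.943, 0.003], [0.005, 0.005, -1.0]]
ft_force: [0.1, -0.0, -0.5]
opening: 0.448
```

>>> servo_tool:
  targets: "0.45 0 0 0 0;0.45 0 0 0 0"

```text
time_s: 12.55
ee_pos: [0.4723, 0.1931, 0.0853]
eef_rot: [[-0.944, -0.33, -0.008], [-0.331, 0.944, 0.003], [0.007, 0.005, -1.0]]
ft_force: [-0.5, -0.1, -0.3]
opening: 0.451
```

```bash
python3 to.py 0.4715 0.1944 0.010 109.4
```

```text
shift [-0.02  0.11  7.53] turn -0.1 pos [0.4723 0.1931 0.0853] yaw 109.3 q [ 0.36  0.47  1.96  0.01  0.71 -1.55] F [-0.5 -0.1 -0.3] open 0.4511190596125723 t 12.55 zax [-0.0083  0.0027 -1.    ]
```

>>> servo_tool:
  targets: "0.45 0 0.1 2 0;0.45 0 0.1 4 0;0.45 0 0.1 6 0;0.45 0 0.1 7.2 0;0.45 0 0.1 7.5 0"

```text
time_s: 13.05
ee_pos: [0.472, 0.1939, 0.0105]
eef_rot: [[-0.944, -0.33, -0.008], [-0.33, 0.944, 0.003], [0.006, 0.005, -1.0]]
ft_force: [-0.3, 0.4, 0.3]
opening: 0.452
```

>>> servo_tool:
  targets: "0 0 0 0 0;0 0 0 0 0;0 0 0 0 0;0 0 0 0 0;0 0 0 0 0"
  newtons: 10

```text
time_s: 13.55
ee_pos: [0.4725, 0.1942, 0.011]
eef_rot: [[-0.944, -0.33, -0.007], [-0.33, 0.944, 0.003], [0.005, 0.005, -1.0]]
ft_force: [-0.7, 1.1, 1.3]
opening: 0.165
```

>>> servo_tool:
  targets: "0 0 0 0 0;0 0 0 0 0;0 0 0 0 0;0 0 0 0 0;0 0 0 0 0"
  newtons: 50

```text
time_s: 14.05
ee_pos: [0.4724, 0.1942, 0.011]
eef_rot: [[-0.944, -0.33, -0.007], [-0.33, 0.944, 0.003], [0.005, 0.005, -1.0]]
ft_force: [-1.5, 0.6, 1.9]
opening: 0.168
```

```bash
python3 to.py 0.4715 0.1944 0.010 109.4
```

```text
shift [0.08 0.05 0.1 ] turn -0.14 pos [0.4724 0.1942 0.011 ] yaw 109.26 q [ 0.36  0.61  1.98  0.01  0.56 -1.55] F [-1.5  0.6  1.9] open 0.16791923998763691 t 14.05 zax [-0.0067  0.0034 -1.    ]
```

>>> servo_tool:
  targets: "0 0 0 -1.5 0;0 0 0 -4.5 0;0 0 0 -9 0;0 0 0 -13.5 0;0 0 0 -17 0"

```text
time_s: 14.55
ee_pos: [0.4736, 0.1936, 0.1831]
eef_rot: [[-0.944, -0.33, -0.006], [-0.33, 0.944, 0.004], [0.005, 0.005, -1.0]]
ft_force: [0.1, -0.0, -1.5]
opening: 0.168
```

>>> servo_tool:
  targets: "0 0 0 0 0;0 0 0 0 0;0 0 0 0 0"

```text
time_s: 14.85
ee_pos: [0.4723, 0.1931, 0.1815]
eef_rot: [[-0.944, -0.33, -0.009], [-0.33, 0.944, 0.002], [0.008, 0.005, -1.0]]
ft_force: [0.1, 0.1, -2.1]
opening: 0.163
```

```bash
python3 - <<'E'
from h import *
t=camera("top");s=camera("side")
np.save("s3.npy",s,allow_pickle=True)
b=cv2.resize(s["img"][110:230,190:350],None,fx=5,fy=5,interpolation=cv2.INTER_CUBIC)
cv2.imwrite("pics/i.png",cv2.convertScaleAbs(b,alpha=1.5))
E
python3 to.py 0.5267 -0.0539 0.18 104.08
```

```text
shift [ 3.010e+00 -2.511e+01  1.000e-02] turn 5.17 pos [0.4723 0.1931 0.1812] yaw 109.25 q [ 0.36  0.32  1.91  0.01  0.92 -1.55] F [ 0.7  0.8 -1.1] open 0.1695347483618317 t 14.95 zax [-0.0096  0.0022 -1.    ]
```

View pics/i.png

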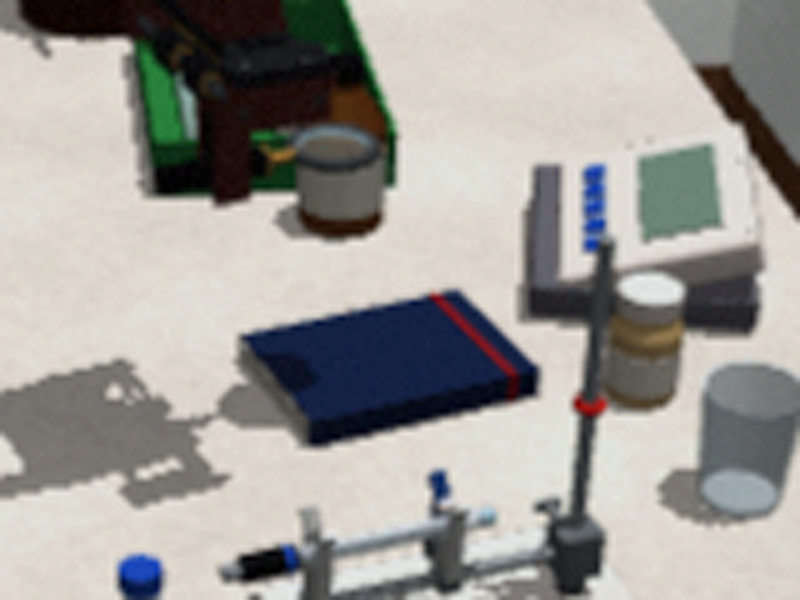

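The lens is held level in the gripper, its centre at about (338,147). I'll carry it to the stand.

>>> servo_tool:
  targets: "0 0.5 -4.2 0 1;0 1 -8.4 0 2;0 1.5 -12.6 0 3;0 2 -16.8 0 4;0 2.4 -20 0 5.2"

```text
time_s: 15.45
ee_pos: [0.5151, -0.0058, 0.1788]
eef_rot: [[-0.97, -0.241, -0.012], [-0.241, 0.97, 0.002], [0.011, 0.005, -1.0]]
ft_force: [0.9, 0.5, -1.5]
opening: 0.168
```

>>> servo_tool:
  targets: "0 0 0 0 0;0 0 0 0 0;0 0 0 0 0"

```text
time_s: 15.75
ee_pos: [0.5143, -0.005, 0.1779]
eef_rot: [[-0.97, -0.242, -0.014], [-0.242, 0.97, 0.002], [0.013, 0.006, -1.0]]
ft_force: [-0.2, 0.1, -1.1]
opening: 0.168
```

```bash
cat > lens.py <<'E'
from h import *
s=np.load("s3.npy",allow_pickle=True).item()
print("pre",tri and None)
# pose at pic i approx: pos .4723 .1931 .1812, yaw x
p=np.array([.4723,.1931,.1812]);ax=np.array([.944,.33,-.008]);L=p+[0,0,.019]+.08*ax
print(((proj(s,L)[0]+.5-[190,110])*5).round())
E
python3 lens.py; python3 to.py 0.5267 -0.0539 0.126 104.08
```

```text
pre None
[336. 147.]
shift [-0.09 -5.07  5.16] turn -0.08 pos [ 0.5143 -0.005   0.1779] yaw 104.0 q [-0.03  0.33  1.9   0.    0.93 -1.85] F [-0.2  0.1 -1.1] open 0.1684173884922516 t 15.75 zax [-0.0143  0.0024 -0.9999]
```

>>> servo_tool:
  targets: "0 0 -1.5 0 0;0 -0.05 -3.3 0.5 0;0 -0.1 -5 2 0;0 -0.1 -5.05 3.8 0;0 -0.1 -5.05 5 0"

```text
time_s: 16.25
ee_pos: [0.5262, -0.0543, 0.1257]
eef_rot: [[-0.97, -0.242, -0.016], [-0.242, 0.97, 0.003], [0.015, 0.006, -1.0]]
ft_force: [-0.5, 0.2, -0.9]
opening: 0.166
```

```bash
python3 - <<'E'
from h import *
camera("top");camera("top");camera("top");t=camera("top");s=camera("side")
np.save("s4.npy",s,allow_pickle=True)
b=cv2.resize(s["img"][150:270,190:350],None,fx=5,fy=5,interpolation=cv2.INTER_CUBIC)
cv2.imwrite("pics/j.png",cv2.convertScaleAbs(b,alpha=1.5))
b=cv2.resize(t["img"][125:205,230:336],None,fx=7.5,fy=7.5,interpolation=cv2.INTER_CUBIC)
cv2.imwrite("pics/k.png",cv2.convertScaleAbs(b,alpha=1.5))
m=monitor.sense();p=np.array(m["ee_pos"]);R=np.array(m["eef_rot"])
L=p-.019*R[:,2]-.08*R[:,0];print("lens",L,R[:,2]);print(((proj(s,L)[0]+.5-[190,150])*5).round())
E
python3 to.py 0.5267 -0.0539 0.127 104.08
```

```text
lens [ 0.60490032 -0.03419342  0.14567521] [-0.01414292  0.00238938 -0.99989713]
[497. 223.]
shift [ 0.04 -0.03  0.07] turn -0.05 pos [ 0.527  -0.0535  0.1277] yaw 104.03 q [-0.12  0.43  1.9   0.    0.83 -1.94] F [ 0.8  0.3 -1.4] open 0.17084944545395864 t 16.5 zax [-0.0141  0.0024 -0.9999]
```

View pics/j.png

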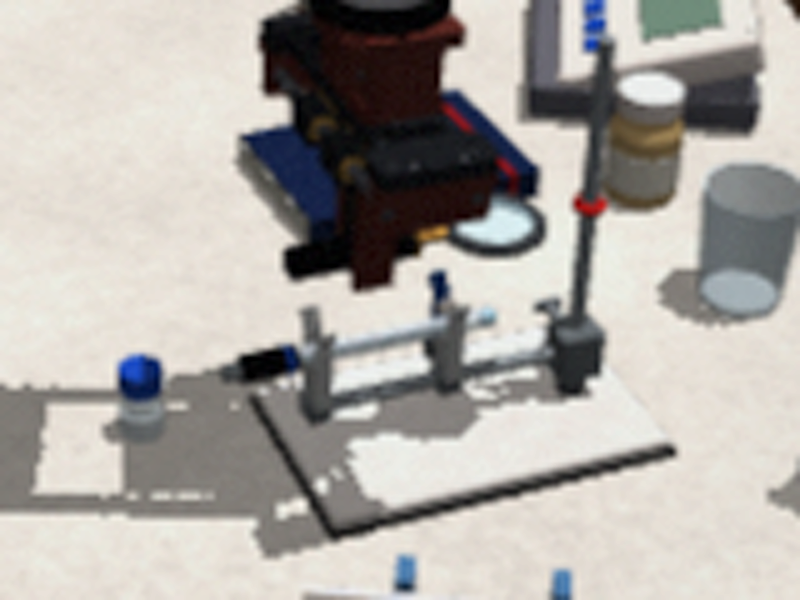

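View pics/k.png

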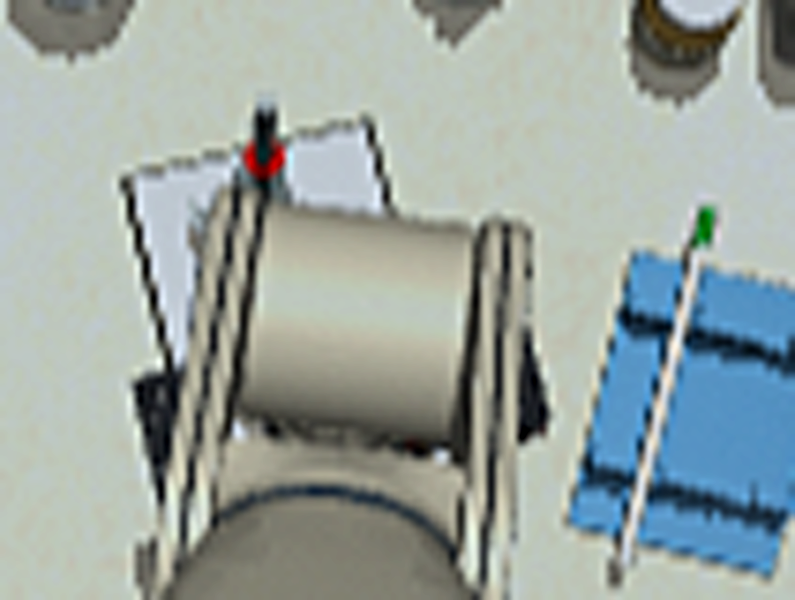

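```bash
python3 -c "
from h import *
m=monitor.sense();print(np.round(m['qvel'],3),m['ft_force'])
print(job.finish_job())"
```

```text
[ 0.002 -0.013 -0.005  0.001 -0.     0.001] [ 0.81851848  0.30236361 -1.36599472]
the job is handed in; nothing more can be done
None
```

The job is handed in: the electrode is seated in the clip stand, and the arm is holding the reading lens over its glass bulb.

- **Electrode:** I gripped it near the far fork and pressed it down past the jaw. It stopped hard at seat height; pushing to about 20 N moved it only another 0.2 mm. I then let go. The side picture afterwards showed it in both forks, cap just outside the near fork, with the jaw apparently shut. I did not measure the jaw angle directly.
- **Lens:** It is held by the handle with 50 N. Its computed centre is (0.605, -0.034, 0.146), and the side picture agrees to about a pixel. The bulb is at about (0.603, -0.035), so the lens is roughly 2 mm off centre. The red ring measured 0.144 m high, so the lens is about 2 mm above it. The arm was nearly still when I handed in.
- **Small deviation:** The tool is tilted about 0.8° from vertical, so the lens is that much off level. I left it because the moves can't correct tilt.
- **Not confirmed:** The arm hid the lens from the top camera, so only the arm's measured pose and the side picture confirm its sideways position.

The last pictures showed the ring, stand and the bystanders in view undisturbed. It took 16.5 s on the robot's clock.

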